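# Tighten the mill's cover and crank it once round

### The job

The hand-cranked coffee mill has just been cleaned. Tighten both wing knobs on its cover clockwise as far as they go, then turn the crank clockwise once right round and leave its handle straight above the small pointer rib at the drawer side of the cover. Leave everything else on the counter as it stands.

Things in the scene. Friction and masses are not known exactly. Their poses are not given: they have to be found in the camera images.
- mill: hand coffee mill, fixed: grey housing, steel cover plate 152 (x) by 274 (y) mm with its top at z = 80 mm, steel dome 104 mm wide up to z = 128, crank on top, a wing knob at each end. Origin: centre of its underside, on the crank's axis. z up, y along its length, -x to the drawer front; the pointer rib (20 x 8 x 8 mm) is on the cover at (-63, 0, 83) mm. Place and yaw vary.
- crank (a joint): angle of the crank about the vertical axis through the mill's origin, rad, unlimited; 0 = handle exactly above the pointer rib (mill's -x side); grows clockwise seen from above, so one full turn clockwise brings it to 6.283. Starts within 0.35 rad of 0. Stays where it is left (about 3 N to turn).
- crank_handle (a point): point on the axis of the crank's upright black handle, 172 mm above the counter, 55 mm from the crank's axis. The handle is a round spool 24 mm wide, z = 145 to 195 mm, spinning freely on the steel arm (20 mm wide, z = 135 to 143). The point's axes turn with the crank; its -x points from the crank's axis to the handle.
- knob_l (a joint): angle of the wing knob at the mill's +y end, rad; grows clockwise seen from above, i.e. as it is tightened; end stop (fully tight) at 1.5, where the wing lies along the mill's length (y). Starts at 0.1 to 0.8. About 0.12 N m to turn.
- knob_l_grip (a point): centre of that knob's black wing, at (0, 110, 106) mm in the mill's frame. The wing is an upright bar 12 mm thick (point's x), 46 mm long (point's y), 28 mm high (z = 92 to 120 mm), on a round foot 24 mm across. The axes turn with the knob.
- knob_r (a joint): angle of the wing knob at the mill's -y end; same meaning, range and starts as knob_l.
- knob_r_grip (a point): centre of that knob's wing, at (0, -110, 106) mm in the mill's frame; same shape as the other.
- timer: bystander: white kitchen timer with a dial, 72 x 57 x 76 mm, just behind the mill; origin under its centre
- teaspoon: bystander: teaspoon, 130 x 26 x 11 mm, lying behind the mill; origin under its centre
- beaker: bystander: clear beaker, 76 mm across, 86 mm high, beyond the mill's +y end; origin under its centre

How it is judged:
By the outcome, as a careful person would: the job done as asked, in the order asked, and still so for the second after the job is handed in, with the robot touching nothing.
It also fails if it takes over 67 s, if anything falls off the work surface, if the arm or the gripper's body presses on something with over 40 N, if the wrist force passes 120 N, or if a joint passes its speed limit or range.

### The arm

A 6-joint arm with a two-finger parallel gripper is mounted at the origin on a cart in front of the work surface, level with it; the furniture and walls round the work are solid. World frame = base frame: x ahead of the robot, y to its left, z up, the work surface at z = 0. Lengths are in m, angles in rad, forces in N, time in s.
With the tool pointing down it reaches from about 0.4 to 0.825 m from the base axis. Payload 7 kg.
Tool frame: the origin (TCP) lies at the very end of the fingers, on their centre line; the grasp point (between the pads) lies 19 mm behind it; z points along the fingers, x is the direction in which the jaws open and shut, and the axes are right-handed (so a half turn about z gives the same grasp; the last joint's range is limited). The gripper opens to 88 mm and grips with 3 to 60 N. Pads are 19 mm wide; open, the fingers measure 130 mm over their backs; the gripper's body (78 mm by 193 mm) begins 47 mm behind the grasp point.
Start: joints at [1.597, 0.359, 0.012, 0, -1.224, -0.288], TCP at [0.175, 0.652, 0.227] pointing down, gripper open.
Joint ranges: [-3.07, 3.07], [-1.43, 2.12], [-1.02, 1.25], [-3.03, 1.67], [-3.05, -0], [-3.03, 3.03]. Speed limits (rad/s): [2.39, 2.39, 3.01, 3.14, 3.14, 3.14].

### API

Orientations are given as [roll, pitch, yaw] about the fixed x, y, z axes, in that order (R = Rz(yaw) Ry(pitch) Rx(roll)).
In Python, from station import telemetry, grab_frame, arm, regions_of, pinpoint gives the robot as it stands. The module is installed in compiled form; this text tells all that it offers.
- The arm moves only by the shell command python3 -m inch 'ROWS' [FORCE]. ROWS is text: rows parted by semicolons, each of 7 numbers parted by spaces: the opening, from 0 (shut) to 1 (fully open), then the shift along the world's x, y, z in cm, then the turn, a rotation vector about the world's x, y, z in degrees. A call has 1 to 12 rows; each row is the pose to reach, as a shift and turn from the pose measured when the call began; what a row does not reach only later rows make up. A row lasts 1/8 s, in which the tool goes at most 62.5 mm and 10.7 degrees, less where a joint would pass 70% of its speed; a pose out of reach is approached as far as the arm can. A call with a gripper value outside its range is refused whole. The fingers move at their own pace and stop on an object; FORCE is the grip in N (left out, the last holds). Time passes only in rows, so rows that repeat a pose let the fingers close. It gives the time, the measured TCP pose, the force and the opening at its end, in the units of the state.
- telemetry.get_state(): the state, without advancing time (a new reading comes with each control period).
- grab_frame(name): name is "scene" or "top"; returns a dict with "pixels" (480x640x3 uint8, red, green, blue), "fx", "fy", "cx", "cy" (pixels), "dist_coeffs" ([k1, k2, p1, p2, k3] as OpenCV has them; the pictures are not rectified), "R" (3x3) and "t" (3): a world point X has camera coordinates R X + t. Camera axes: x right, y down, z forward; pixel columns grow to the right and rows downward; lengths in m; the calibration is good to about 2 mm. A picture is of the moment at which its call begins. There is no depth.
- arm.job_done(): hands the job in, once; it reports no verdict.
Trained networks look in the newest picture that a camera, given by its name, has taken for a name from the list of things; names that differ only in an ending like _2 or _b are one class to them, and where a whole thing is asked for, a point or a joint stands for the part that bears it (a point fixed in the world has none). Each returns a list of dicts, best first, with "p" (0 to 1); they miss things now and then, are a little off and sometimes report something else, mostly with a low value. They report only what shows in the picture. A call takes as long as a camera call.
- regions_of(camera, name): "pixels" (480x640 bool, what is visible of it) and "bbox" ([left, top, right, bottom] in pixels, round what is visible of it).
- pinpoint(camera, name): "location" ([column, row] in pixels: a listed point, or the origin of a listed thing).
The state is a dict: "t": time; "q": joint angles; "qd": joint speeds; "joint_efforts": joint torques, N m; "eef_pos": TCP position; "ee_rot": TCP orientation; "force": force on the tool from outside, world axes, zero at the start; "moment": the same for the moment, N m; "width": finger opening in m.
Only numpy, scipy, OpenCV 4.12 (cv2) and the standard library are available. Lean on these libraries where they do the work, as an engineer would, in place of code of your own. Each camera call takes 0.05 s, during which the arm holds its last target. There are 200 camera calls.

## Working session

There is one attempt and no reset: what is moved stays moved. The work goes in short steps, Python scripts to look and compute and a shell command to move; the robot and the scene stay as the last step left them, time stands still between calls to the robot, and variables do not carry over. Pictures are saved under pics/ and viewed, about 8 in all and at most 12, crops included, and the job is handed in when it is done.

```bash
mkdir -p pics; cat > h.py <<'E'
import numpy as np, cv2
from station import telemetry, grab_frame, arm, regions_of, pinpoint
def K(f): return np.array([[f['fx'],0,f['cx']],[0,f['fy'],f['cy']],[0,0,1.]]), np.array(f['dist_coeffs'],float)
def atz(f,px,z):
    k,d=K(f); u=cv2.undistortPoints(np.array([[px]],float),k,d)[0,0]
    R=np.array(f['R']);t=np.array(f['t']); c=-R.T@t; r=R.T@np.array([u[0],u[1],1])
    return c+r*(z-c[2])/r[2]
def proj(f,X):
    k,d=K(f); return cv2.projectPoints(np.array(X,float).reshape(-1,3),cv2.Rodrigues(np.array(f['R']))[0],np.array(f['t'],float),k,d)[0][:,0]
def save(f,n,box=None):
    p=f['pixels'][:,:,::-1]
    if box: l,t,r,b=box; p=p[t:b,l:r]; s=min(800/p.shape[1],600/p.shape[0]); p=cv2.resize(p,None,fx=s,fy=s,interpolation=cv2.INTER_CUBIC)
    cv2.imwrite('pics/'+n+'.png',p)
E
python3 - <<'E'
from h import *
np.set_printoptions(precision=4,suppress=True)
s=telemetry.get_state(); print(s['t'],s['eef_pos'],s['ee_rot'],s['force'],s['width'])
Z={'mill':0,'crank_handle':.172,'knob_l_grip':.106,'knob_r_grip':.106,'timer':0,'teaspoon':0,'beaker':0}
ims=[]
for c in('scene','top'):
    f=grab_frame(c); ims.append(f['pixels']); save(f,c+'0')
    print(c,'cam',-np.array(f['R']).T@np.array(f['t']))
    for n,z in Z.items():
        for r in pinpoint(c,n)[:2]: print(n,round(r['p'],2),np.round(r['location'],1),atz(f,r['location'],z))
E
```

```text
0.0 [0.1746 0.6515 0.2256] [-3.1414 -0.0017 -1.8327] [0.2609 0.9934 1.3005] 0.08761014355750983
scene cam [ 0.0019 -0.0274  0.6407]
mill 0.55 [312.  336.4] [0.4934 0.3201 0.    ]
crank_handle 0.93 [317.8 281.7] [0.451  0.2807 0.172 ]
knob_l_grip 0.88 [242.3 292.8] [0.4234 0.4047 0.106 ]
knob_l_grip 0.27 [200.7 313.2] [0.3531 0.4246 0.106 ]
knob_r_grip 0.69 [382.  287.9] [0.5614 0.2324 0.106 ]
timer 0.71 [277.2 274.1] [0.5879 0.4715 0.    ]
timer 0.44 [199.  314.3] [0.419  0.5147 0.    ]
beaker 0.6 [200.4 309.9] [0.4284 0.5208 0.    ]
top cam [0.377  0.3555 1.0602]
mill 0.91 [336.  282.6] [0.4959 0.3187 0.    ]
mill 0.49 [330.8 206.8] [0.6482 0.3323 0.    ]
crank_handle 0.95 [360.4 297.2] [0.4538 0.2844 0.172 ]
knob_l_grip 0.81 [285.  315.5] [0.4244 0.4098 0.106 ]
knob_r_grip 0.73 [387.8 243.4] [0.5566 0.2313 0.106 ]
timer 0.74 [259.6 238.7] [0.5791 0.4719 0.    ]
teaspoon 0.66 [332.9 206.4] [0.6491 0.3281 0.    ]
beaker 0.61 [230.3 317.7] [0.4227 0.5209 0.    ]
```

View pics/top0.png

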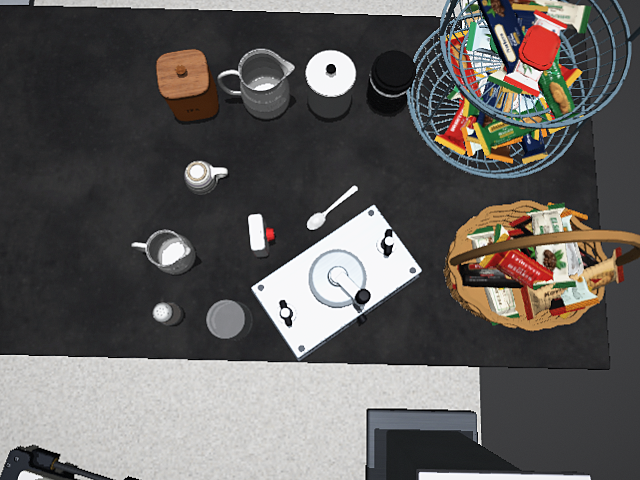

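View pics/scene0.png

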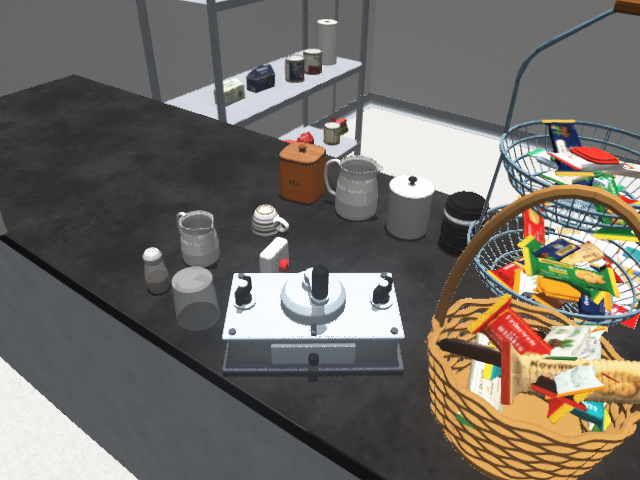

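The top view shows the plate with the left knob at about (286,313), the right knob at (388,242), and the crank handle at (361,297), near the rib. Next I fit the mill pose and the wing angles.

```bash
cat > fit.py <<'E'
from h import *
from scipy.optimize import least_squares
np.set_printoptions(precision=4,suppress=True)
f=grab_frame('top'); g=f['pixels'].min(2)
m=(g>215).astype(np.uint8); m[:200]=0; m[365:]=0; m[:,:240]=0; m[:,430:]=0
m=cv2.morphologyEx(m,cv2.MORPH_OPEN,np.ones((5,5)))
n,l,st,_=cv2.connectedComponentsWithStats(m); i=1+np.argmax(st[1:,4])
c=max(cv2.findContours((l==i).astype(np.uint8),cv2.RETR_EXTERNAL,cv2.CHAIN_APPROX_NONE)[0],key=cv2.contourArea)
hull=cv2.convexHull(c)[:,0].astype(float)
W=np.array([atz(f,p,.08)[:2] for p in c[:,0].astype(float)])
r=cv2.minAreaRect(W.astype(np.float32)*1000); print('rect',r)
def M(x,y,w): 
    R=np.array([[np.cos(w),-np.sin(w)],[np.sin(w),np.cos(w)]]); return R,np.array([x,y])
def res(p):
    R,o=M(*p); L=(W-o)@R; d=np.abs(L)-[.076,.137]; return np.max(d,1)
s=least_squares(res,[.491,.3195,.65],loss='soft_l1',f_scale=.001); p=s.x; R,o=M(*p)
print('mill',p,'rms',np.sqrt(np.mean(res(p)**2)))
print('rib',o+R@[-.063,0],'handle goal',o+R@[-.055,0])
for n,y in(('knob_l',.11),('knob_r',-.11)):
    print(n,'centre',o+R@[0,y],'px',proj(f,[*(o+R@[0,y]),.12])[0])
    for cam in('top','scene'):
        ff=f if cam=='top' else grab_frame(cam)
        for q in regions_of(cam,n)[:1]:
            mk=q['pixels']&(ff['pixels'].max(2)<90); ys,xs=np.nonzero(mk)
            P=np.array([atz(ff,(a,b),.110)[:2] for a,b in zip(xs,ys)]); rr=cv2.minAreaRect(P.astype(np.float32)*1000)
            C=P-P.mean(0); u=np.linalg.svd(C,full_matrices=0)[2][0]
            print(cam,round(q['p'],2),len(P),'mean',P.mean(0),'long axis deg',np.degrees(np.arctan2(u[1],u[0]))%180,rr)
for cam in('top','scene'):
    ff=f if cam=='top' else grab_frame(cam)
    h=atz(ff,pinpoint(cam,'crank_handle')[0]['location'],.172)[:2]; v=R.T@(h-o)
    print(cam,'handle',h,'local',v,'crank',-(np.arctan2(-v[1],-v[0])))
E
cat >> fit.py <<'E'
if __name__=='__main__':
    save(f,'crop1',(250,195,450,345))
    for z in(.1,.2): print('basket edge',z,atz(f,(447,265),z))
E
python3 fit.py
```

```text
rect ((494.1224060058594, 320.35614013671875), (149.78271484375, 271.58154296875), 36.071712493896484)
mill [0.4924 0.323  0.6319] rms 0.025136338822911424
rib [0.4416 0.2858] handle goal [0.448  0.2905]
knob_l centre [0.4274 0.4118] px [283.4562 313.2553]
top 0.8 151 mean [0.5553 0.2341] long axis deg 178.36106682502393 ((558.4681396484375, 234.3157501220703), (47.05660629272461, 19.622581481933594), 1.5587509870529175)
scene 0.77 297 mean [0.5483 0.2252] long axis deg 10.701775651725654 ((553.8196411132812, 228.4599609375), (66.836181640625, 24.123016357421875), 19.74671745300293)
knob_r centre [0.5574 0.2342] px [387.1786 241.4957]
top 0.8 151 mean [0.5553 0.2341] long axis deg 178.36106682502393 ((558.4681396484375, 234.3157501220703), (47.05660629272461, 19.622581481933594), 1.5587509870529175)
scene 0.91 289 mean [0.5489 0.2253] long axis deg 10.586666836158656 ((554.8529663085938, 228.8308868408203), (64.6405029296875, 24.123016357421875), 19.74671745300293)
top handle [0.4638 0.2778] local [-0.0498 -0.0195] crank -0.3738275545405417
scene handle [0.4496 0.277 ] local [-0.0617 -0.0118] crank -0.18946940479996527
basket edge 0.1 [0.5215 0.1246 0.1   ]
basket edge 0.2 [0.5064 0.1486 0.2   ]
```

View pics/crop1.png

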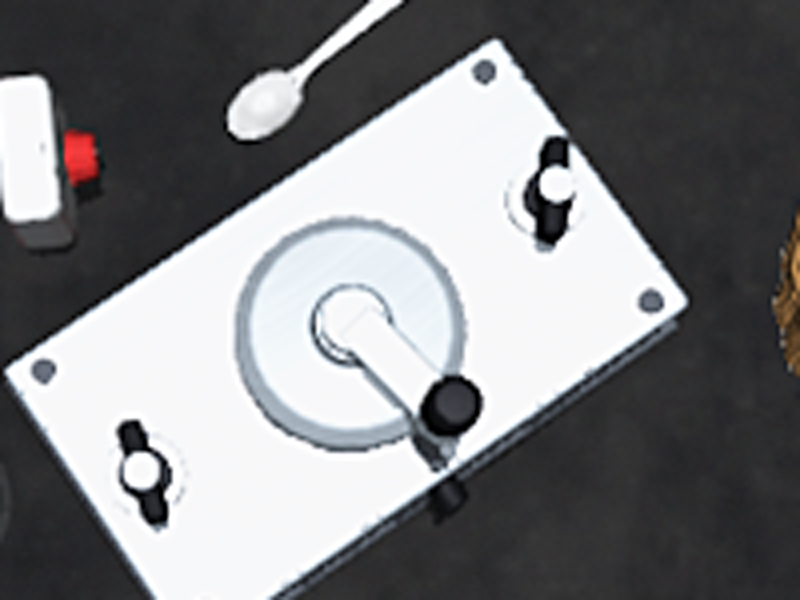

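The crop shows knob_l with its wing about 70° short of tight at image (286,312), and knob_r about 52° short at (388,242). The crank handle sits a little counterclockwise of the rib. Before moving I check how close the basket is to knob_r, and get sharper wing angles.

```bash
python3 - <<'E'
from h import *
np.set_printoptions(precision=4,suppress=True)
a=grab_frame('top');b=grab_frame('scene')
def tri(p,q):
    z=np.linspace(0,.5,501); d=[np.linalg.norm(atz(a,p,k)-atz(b,q,k)) for k in z]; i=np.argmin(d); return atz(a,p,z[i]),d[i]
print('basket handle base',tri((452,262),(440,322)))
print('knob_l top',tri((286.2,312.6),(243,280)),'knob_r top',tri((389,241.3),(381,279)))
m=a['pixels'].max(2)<90
for n,(u,v) in dict(l=(286,313),r=(388,242)).items():
    ys,xs=np.nonzero(m[v-15:v+16,u-9:u+10]); P=np.array([atz(a,(x+u-9,y+v-15),.110)[:2] for x,y in zip(xs,ys)])
    w=np.linalg.svd(P-P.mean(0),full_matrices=0)[2][0]; print(n,len(P),P.mean(0),np.degrees(np.arctan2(w[1],w[0]))%180,cv2.minAreaRect(P.astype(np.float32)*1000))
R=np.array([[np.cos(.6296),-np.sin(.6296)],[np.sin(.6296),np.cos(.6296)]]);o=np.array([.4941,.3204])
for y in(.11,-.11):
    k=[*(o+R@[0,y]),.12]; print(k,proj(a,k),proj(b,k))
print(proj(a,[*(o+R@[0,0]),.143]),proj(a,[*(o+R@[-.063,0]),.087]))
E
```

```text
basket handle base (array([0.523, 0.122, 0.126]), np.float64(0.0029233890751849383))
knob_l top (array([0.4282, 0.4067, 0.128 ]), np.float64(0.0009839615582081347)) knob_r top (array([0.5563, 0.2321, 0.128 ]), np.float64(0.0012210539854834088))
l 137 [0.4287 0.4078] 19.519967920565108 ((429.4812316894531, 408.0057373046875), (43.1574592590332, 20.75981903076172), 2.302556037902832)
r 192 [0.5607 0.2311] 164.29347166030266 ((562.142822265625, 230.50091552734375), (21.819229125976562, 55.538761138916016), 69.90348815917969)
[np.float64(0.4293296350202418), np.float64(0.40930894117235295), 0.12] [[284.9268 312.1755]] [[241.9625 282.8613]]
[np.float64(0.5588703649797582), np.float64(0.2314910588276471), 0.12] [[388.7394 240.7112]] [[382.4809 282.2846]]
[[338.0965 274.2854]] [[357.0948 307.2612]]
```

```bash
python3 -m inch '0.45 4.2 -4.1 0 0 0 5; 0.45 8.5 -8.1 0 0 0 11; 0.45 12.7 -12.2 0 0 0 16; 0.45 17 -16.3 0 0 0 22; 0.45 21.2 -20.4 0 0 0 27; 0.45 25.4 -24.4 0 0 0 33; 0.45 25.4 -24.4 0 0 0 33; 0.45 25.4 -24.4 -2 0 0 33; 0.45 25.4 -24.4 -5 0 0 33; 0.45 25.4 -24.4 -6 0 0 33; 0.45 25.4 -24.4 -6 0 0 33' 30
```

```text
t: 2.78
eef_pos: [0.4284, 0.4082, 0.1664]
ee_rot: [3.141, -0.001, -1.256]
force: [-0.1, 0.6, 0.8]
width: 0.0395
```

```bash
python3 - <<'E'
from h import *
a=grab_frame('scene'); save(a,'s1',(160,200,360,350))
E
```

```text
(no output)
```

View pics/s1.png

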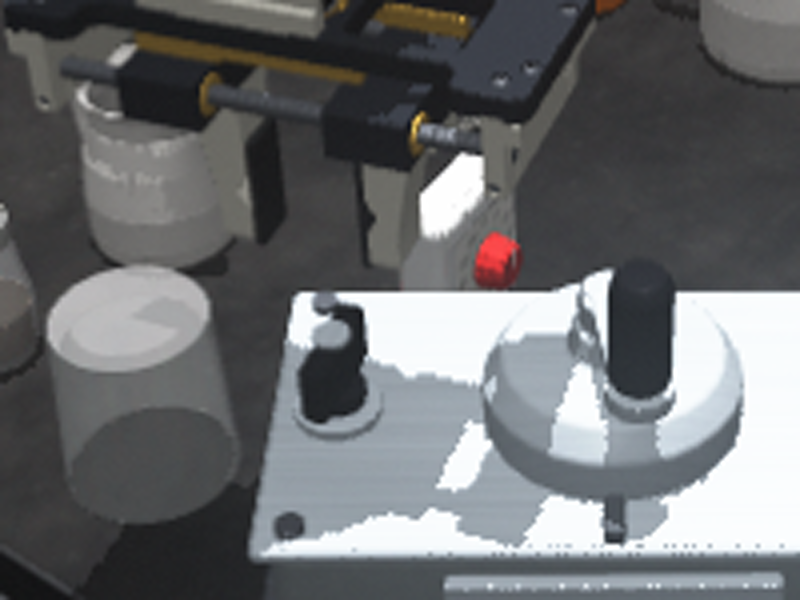

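The gripper hangs above knob_l (crop 335,370), with the jaws across the wing and clear of the crank handle at (640,330). I descend and close.

```bash
python3 -m inch '0.45 0 0 -3 0 0 0; 0.45 0 0 -5 0 0 0; 0.45 0 0 -6.5 0 0 0; 0.45 0 0 -7.1 0 0 0; 0.45 0 0 -7.1 0 0 0; 0.2 0 0 -7.1 0 0 0; 0.05 0 0 -7.1 0 0 0; 0 0 0 -7.1 0 0 0; 0 0 0 -7.1 0 0 0; 0 0 0 -7.1 0 0 0' 25
```

```text
t: 4.08
eef_pos: [0.4288, 0.4089, 0.0965]
ee_rot: [-3.141, 0.0, -1.256]
force: [-0.9, 0.9, 2.6]
width: 0.0118
```

```bash
python3 -m inch '0 0 0 0 0 0 -8; 0 0 0 0 0 0 -16; 0 0 0 0 0 0 -24; 0 0 0 0 0 0 -32; 0 0 0 0 0 0 -40; 0 0 0 0 0 0 -48; 0 0 0 0 0 0 -56; 0 0 0 0 0 0 -62; 0 0 0 0 0 0 -67; 0 0 0 0 0 0 -67' 40; python3 -c "
from h import *;s=telemetry.get_state();print(s['moment'],s['eef_pos'],s['ee_rot'])"
```

```text
t: 5.32
eef_pos: [0.4283, 0.4072, 0.0965]
ee_rot: [-3.139, -0.002, -2.427]
force: [-2.6, -5.0, 5.2]
width: 0.0117
[-1.58090919  0.81581293 -0.17196143] [0.42831449 0.40722336 0.09645214] [-3.13928100e+00 -2.31891293e-03 -2.42687350e+00]
```

```bash
for i in 1; do python3 -m inch '0 0 0 0 0 0 -3; 0 0 0 0 0 0 -6; 0 0 0 0 0 0 -8; 0 0 0 0 0 0 -8'; done; python3 -c "
from h import *;s=telemetry.get_state();print(s['moment'])"
```

```text
t: 5.82
eef_pos: [0.4282, 0.407, 0.0965]
ee_rot: [-3.139, -0.003, -2.566]
force: [-2.3, -0.7, 2.5]
width: 0.012
[-0.1136289   0.64666211  0.6856345 ]
```

```bash
python3 -m inch '0 0 0 0 0 0 -1; 0 0 0 0 0 0 -3; 0 0 0 0 0 0 -3'; python3 -c "
from h import *;s=telemetry.get_state();print(s['moment'])"
python3 -m inch '0.2 0 0 0 0 0 3; 0.45 0 0 0 0 0 3; 0.45 0 0 0 0 0 3; 0.45 0 0 3 0 0 3; 0.45 0 0 8 0 0 3; 0.45 0 0 13 0 0 3; 0.45 0 0 14 0 0 3'
```

```text
t: 6.2
eef_pos: [0.4282, 0.4071, 0.0965]
ee_rot: [-3.139, -0.003, -2.618]
force: [-1.4, -0.5, 1.4]
width: 0.0123
[-0.07959348  0.54417086  1.10128001]
t: 7.08
eef_pos: [0.4294, 0.4084, 0.2407]
ee_rot: [-3.141, 0.004, -2.566]
force: [0.4, -0.1, 0.2]
width: 0.0393
```

```bash
python3 -m inch '0.45 1.8 -2.5 0 0 0 9; 0.45 3.7 -5 0 0 0 18; 0.45 5.5 -7.6 0 0 0 27; 0.45 7.3 -10.1 0 0 0 36; 0.45 9.2 -12.6 0 0 0 45; 0.45 11 -15.1 0 0 0 55; 0.45 12.9 -17.7 0 0 0 55; 0.45 12.9 -17.7 -3 0 0 55; 0.45 12.9 -17.7 -7 0 0 55; 0.45 12.9 -17.7 -8 0 0 55; 0.45 12.9 -17.7 -8 0 0 55'
python3 - <<'E'
from h import *
a=grab_frame('scene'); save(a,'s2',(220,180,480,375))
E
```

```text
t: 8.45
eef_pos: [0.5583, 0.2313, 0.1604]
ee_rot: [3.141, 0.002, -1.607]
force: [-0.9, -1.0, -0.5]
width: 0.0396
```

View pics/s2.png

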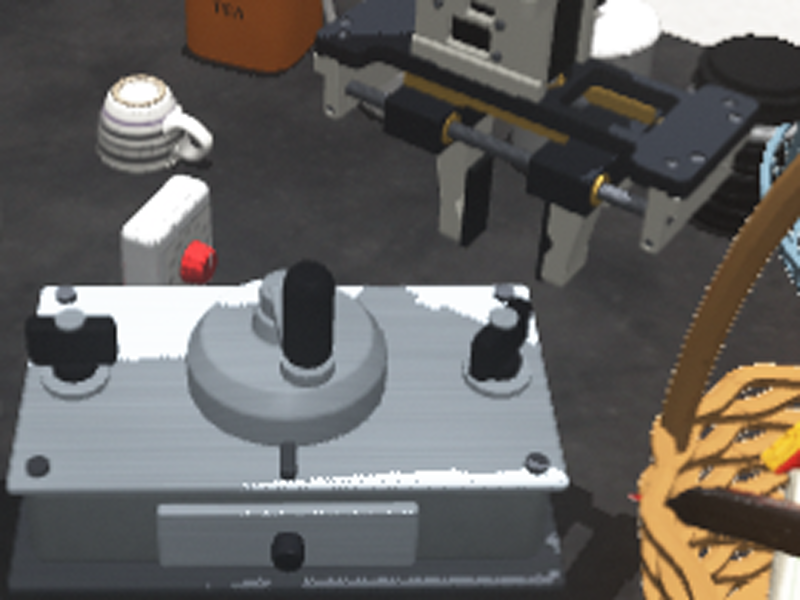

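The picture shows knob_l (crop 70,340) now parallel to the cover's long edge. The gripper is over knob_r (500,345) and clear of the basket.

```bash
python3 -m inch '0.45 0 0 -3 0 0 0; 0.45 0 0 -5 0 0 0; 0.45 0 0 -6 0 0 0; 0.45 0 0 -6.4 0 0 0; 0.45 0 0 -6.4 0 0 0; 0.2 0 0 -6.4 0 0 0; 0.05 0 0 -6.4 0 0 0; 0 0 0 -6.4 0 0 0; 0 0 0 -6.4 0 0 0; 0 0 0 -6.4 0 0 0' 25
```

```text
t: 9.75
eef_pos: [0.5589, 0.2304, 0.0978]
ee_rot: [-3.141, 0.002, -1.606]
force: [2.0, -5.0, 2.2]
width: 0.0117
```

```bash
python3 -m inch '0 0 0 0 0 0 -8; 0 0 0 0 0 0 -16; 0 0 0 0 0 0 -24; 0 0 0 0 0 0 -32; 0 0 0 0 0 0 -40; 0 0 0 0 0 0 -47; 0 0 0 0 0 0 -47' 40; python3 -c "
from h import *;s=telemetry.get_state();print(s['moment'])"
python3 -m inch '0 0 0 0 0 0 -3; 0 0 0 0 0 0 -6; 0 0 0 0 0 0 -8; 0 0 0 0 0 0 -8';python3 -c "
from h import *;s=telemetry.get_state();print(s['moment'])"
```

```text
t: 10.62
eef_pos: [0.5581, 0.2288, 0.0977]
ee_rot: [-3.14, -0.001, -2.429]
force: [-1.0, -5.4, 3.2]
width: 0.0116
[-1.90734196  0.53808916 -0.105787  ]
t: 11.12
eef_pos: [0.5579, 0.2286, 0.0978]
ee_rot: [-3.14, -0.002, -2.567]
force: [-2.2, -1.1, 1.1]
width: 0.0122
[-0.42724328  0.35442397  0.7936207 ]
```

```bash
python3 -m inch '0 0 0 0 0 0 -1; 0 0 0 0 0 0 -3; 0 0 0 0 0 0 -3'; python3 -c "
from h import *;s=telemetry.get_state();print(s['moment'])"
python3 -m inch '0.2 0 0 0 0 0 3; 0.45 0 0 0 0 0 3; 0.45 0 0 0 0 0 3; 0.45 0 0 3 0 0 3; 0.45 0 0 8 0 0 3; 0.45 0 0 13 0 0 3; 0.45 0 0 15 0 0 3'
python3 - <<'E'
from h import *
np.set_printoptions(precision=4,suppress=True)
a=grab_frame('scene'); save(a,'s3',(220,180,480,375))
l=[p['location'] for p in pinpoint('scene','crank_handle')[:1]]; print(l,atz(a,l[0],.172))
b=grab_frame('top'); save(b,'t3',(250,195,450,345))
l=[p['location'] for p in pinpoint('top','crank_handle')[:1]]; print(l,atz(b,l[0],.172))
for p in (451/4+250,403/4+195),: print(atz(b,p,.195))
E
```

```text
t: 11.5
eef_pos: [0.558, 0.2285, 0.0978]
ee_rot: [-3.14, -0.002, -2.62]
force: [0.6, -1.5, 1.2]
width: 0.0124
[-0.61532839  0.00659489  1.07761439]
t: 12.38
eef_pos: [0.5591, 0.2291, 0.2516]
ee_rot: [-3.14, 0.003, -2.569]
force: [0.2, 0.6, -0.2]
width: 0.0393Traceback (most recent call last):
  File "<stdin>", line 4, in <module>
IndexError: list index out of range
```

View pics/s3.png

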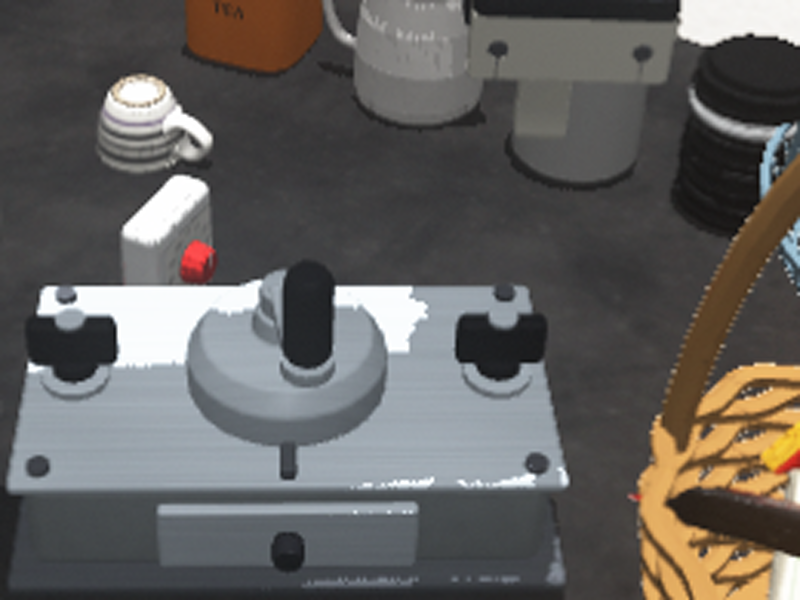

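Both wings now lie along the cover's length (crop 70,340 and 500,340), and the handle at (309,315) is undisturbed. Next is the crank.

```bash
python3 -m inch '0.7 -3.5 1.7 0 0 0 5; 0.7 -7 3.5 0 0 0 15; 0.7 -10.7 5.2 0 0 0 25; 0.7 -10.7 5.2 0 0 0 35; 0.7 -10.7 5.2 0 0 0 45; 0.7 -10.7 5.2 0 0 0 55; 0.7 -10.7 5.2 0 0 0 65; 0.7 -10.7 5.2 0 0 0 75; 0.7 -10.7 5.2 0 0 0 85; 0.7 -10.7 5.2 0 0 0 93; 0.7 -10.7 5.2 0 0 0 93'
python3 - <<'E'
from h import *
np.set_printoptions(precision=4,suppress=True)
a=grab_frame('scene'); save(a,'s4',(220,150,480,345))
print(atz(a,(320.4,282.4),.170)); b=grab_frame('top'); print(atz(b,(362.9,295.9),.195), telemetry.get_state()['t'])
E
```

```text
t: 13.85
eef_pos: [0.4518, 0.281, 0.2499]
ee_rot: [-3.141, 0.004, -0.947]
force: [0.6, 0.4, 0.1]
width: 0.0615
[0.4538 0.2782 0.17  ]
[0.454  0.2823 0.195 ] 13.95
```

View pics/s4.png

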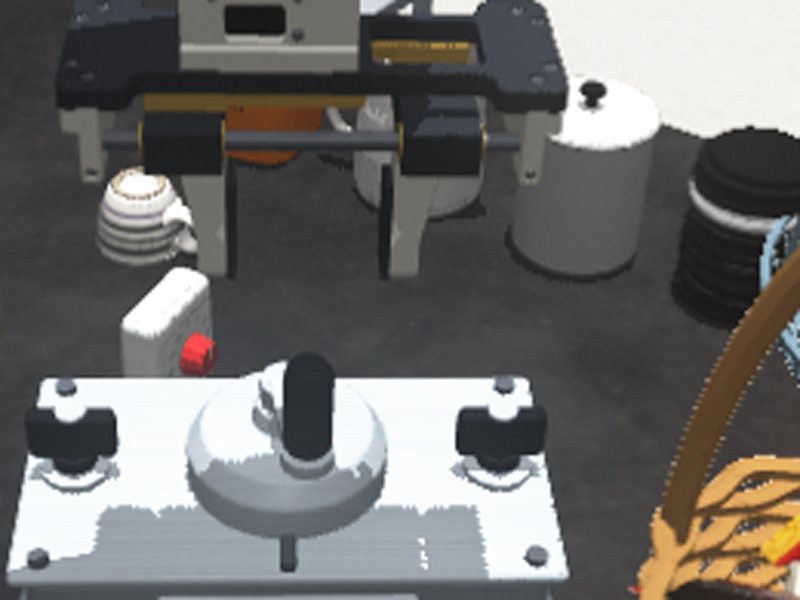

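The fingers straddle the handle (crop midpoint x 307, handle x 309), so I descend and grip.

```bash
python3 -m inch '0.7 0.1 0 -3 0 0 0; 0.7 0.1 0 -6 0 0 0; 0.7 0.1 0 -8.5 0 0 0; 0.7 0.1 0 -9.5 0 0 0; 0.7 0.1 0 -9.5 0 0 0; 0.5 0.1 0 -9.5 0 0 0; 0.35 0.1 0 -9.5 0 0 0; 0.2 0.1 0 -9.5 0 0 0; 0.15 0.1 0 -9.5 0 0 0; 0.15 0.1 0 -9.5 0 0 0' 25
```

```text
t: 15.2
eef_pos: [0.4531, 0.281, 0.1555]
ee_rot: [-3.141, 0.003, -0.949]
force: [-0.1, -0.7, 1.7]
width: 0.0232
```

```bash
cat > arc.py <<'E'
# arc.py cx cy start_deg step n : absolute arc targets minus the present TCP, in cm
import sys; from h import *
cx,cy,a,d,n=map(float,sys.argv[1:]); s=telemetry.get_state(); p=np.array(s['eef_pos'])
v=p[:2]-[cx,cy]; print('phi',np.degrees(np.arctan2(v[1],v[0]))%360,'r',np.hypot(*v))
for i in range(1,int(n)+1):
    w=np.radians(a-d*i); print(np.round(100*(np.array([cx+.055*np.cos(w),cy+.055*np.sin(w)])-p[:2]),2),a-d*i)
E
python3 arc.py .4935 .319 223 13 7
```

```text
phi 223.23701310222123 r 0.055464173666708624
[-0.72  1.05] 210.0
[-1.22  2.19] 197.0
[-1.45  3.42] 184.0
[-1.39  4.66] 171.0
[-1.06  5.86] 158.0
[-0.46  6.95] 145.0
[0.36 7.89] 132.0
```

```bash
python3 -m inch '0.15 -0.7 1.05 0 0 0 0; 0.15 -1.2 2.2 0 0 0 0; 0.15 -1.45 3.4 0 0 0 0; 0.15 -1.4 4.65 0 0 0 0; 0.15 -1.4 4.65 0 0 0 0' 40; python3 arc.py .4935 .319 171 13 8
```

```text
t: 15.82
eef_pos: [0.4381, 0.3287, 0.1555]
ee_rot: [-3.141, 0.005, -0.949]
force: [-7.1, 2.1, 3.9]
width: 0.0234
phi 170.04781381359678 r 0.05619755467510605
[0.44 1.09] 158.0
[1.03 2.18] 145.0
[1.85 3.12] 132.0
[2.87 3.84] 119.0
[4.02 4.32] 106.0
[5.25 4.52] 93.0
[6.49 4.45] 80.0
[7.68 4.09] 67.0
```

```bash
python3 -m inch '0.15 0.4 1.1 0 0 0 0; 0.15 1 2.2 0 0 0 0; 0.15 1.8 3.1 0 0 0 0; 0.15 2.8 3.85 0 0 0 0; 0.15 4 4.3 0 0 0 0; 0.15 5.2 4.5 0 0 0 0; 0.15 6.45 4.45 0 0 0 0; 0.15 7.65 4.1 0 0 0 0; 0.15 7.65 4.1 0 0 0 0'; python3 arc.py .493 .319 67 13 8
```

```text
t: 16.95
eef_pos: [0.5164, 0.369, 0.1556]
ee_rot: [-3.14, 0.004, -0.95]
force: [2.8, 1.1, -0.1]
width: 0.0231
phi 64.94007468489994 r 0.055183592670328144
[ 0.9  -0.55] 54.0
[ 1.81 -1.39] 41.0
[ 2.52 -2.42] 28.0
[ 2.98 -3.58] 15.0
[ 3.16 -4.81] 2.0
[ 3.06 -6.05] -11.0
[ 2.69 -7.24] -24.0
[ 2.06 -8.31] -37.0
```

```bash
python3 -m inch '0.15 0.9 -0.55 0 0 0 0; 0.15 1.8 -1.4 0 0 0 0; 0.15 2.5 -2.4 0 0 0 0; 0.15 3 -3.6 0 0 0 0; 0.15 3.15 -4.8 0 0 0 0; 0.15 3.05 -6.05 0 0 0 0; 0.15 2.7 -7.25 0 0 0 0; 0.15 2.05 -8.3 0 0 0 0; 0.15 2.05 -8.3 0 0 0 0'; python3 arc.py .493 .319 -37 13 8
```

```text
t: 18.08
eef_pos: [0.5354, 0.2851, 0.1555]
ee_rot: [-3.141, 0.005, -0.951]
force: [-7.6, 3.8, 4.3]
width: 0.0231
phi 321.36419783369547 r 0.05426241980985149
[-0.7  -0.83] -50.0
[-1.74 -1.51] -63.0
[-2.91 -1.95] -76.0
[-4.14 -2.11] -89.0
[-5.38 -1.99] -102.0
[-6.56 -1.6 ] -115.0
[-7.62 -0.95] -128.0
[-8.51 -0.07] -141.0
```

```bash
python3 -m inch '0.15 -0.7 -0.85 0 0 0 0; 0.15 -1.75 -1.5 0 0 0 0; 0.15 -2.9 -1.95 0 0 0 0; 0.15 -4.15 -2.1 0 0 0 0; 0.15 -5.4 -2 0 0 0 0; 0.15 -6.55 -1.6 0 0 0 0; 0.15 -7.6 -0.95 0 0 0 0; 0.15 -7.6 -0.95 0 0 0 0'; python3 arc.py .493 .319 -128 8 2
```

```text
t: 19.08
eef_pos: [0.4588, 0.2759, 0.1556]
ee_rot: [-3.141, 0.005, -0.95]
force: [-0.6, 2.8, 0.6]
width: 0.0235
phi 231.52373454678786 r 0.05501817593615122
[-0.53  0.49] -136.0
[-1.03  1.07] -144.0
```

```bash
python3 -m inch '0.15 -0.55 0.5 0 0 0 0; 0.15 -1.05 1.05 0 0 0 0; 0.15 -1.05 1.05 0 0 0 0; 0.15 -1.05 1.05 0 0 0 0'; python3 arc.py .493 .319 -144 1 1; python3 -m inch '0.4 0 0 0 0 0 0; 0.7 0 0 0 0 0 0; 0.7 0 0 0 0 0 0; 0.7 0 0 3 0 0 0; 0.7 0 0 7 0 0 0; 0.7 0 0 10 0 0 0; 0.7 3 4 10 0 0 0; 0.7 6 9 10 0 0 0; 0.7 9 14 10 0 0 0;0.7 9 14 10 0 0 0'
python3 - <<'E'
from h import *
np.set_printoptions(precision=4,suppress=True)
for n,box in(('scene',(220,230,420,380)),('top',(250,195,450,345))):
    a=grab_frame(n); save(a,n+'5',box)
    for k in('crank_handle','knob_l_grip','knob_r_grip'):
        for p in pinpoint(n,k)[:1]: print(n,k,p['p'],p['location'],atz(a,p['location'],.172 if k[0]=='c' else .106))
    for r in regions_of(n,'crank_handle')[:1]: print(r['bbox'])
E
```

```text
t: 19.58
eef_pos: [0.448, 0.2868, 0.1556]
ee_rot: [-3.141, 0.006, -0.95]
force: [0.3, 3.3, -0.1]
width: 0.0235
phi 215.55602880761725 r 0.05530833483190586
[-0.01  0.06] -145.0
t: 20.82
eef_pos: [0.539, 0.4291, 0.2521]
ee_rot: [3.138, 0.005, -0.949]
force: [-0.8, -0.3, 0.1]
width: 0.0612
scene crank_handle 0.74 [313.4, 282.5] [0.4459 0.2847 0.172 ]
scene knob_l_grip 0.6 [243.3, 292.0] [0.4257 0.4047 0.106 ]
scene knob_r_grip 0.61 [382.1, 292.6] [0.5517 0.2268 0.106 ]
[302.7, 265.3, 325.2, 304.6]
top crank_handle 0.66 [356.6, 300.5] [0.4483 0.2906 0.172 ]
top knob_l_grip 0.76 [289.2, 312.2] [0.4303 0.4027 0.106 ]
top knob_r_grip 0.75 [386.3, 244.9] [0.5538 0.234  0.106 ]
[331.6, 267.4, 365.2, 305.6]
```

View pics/scene5.png

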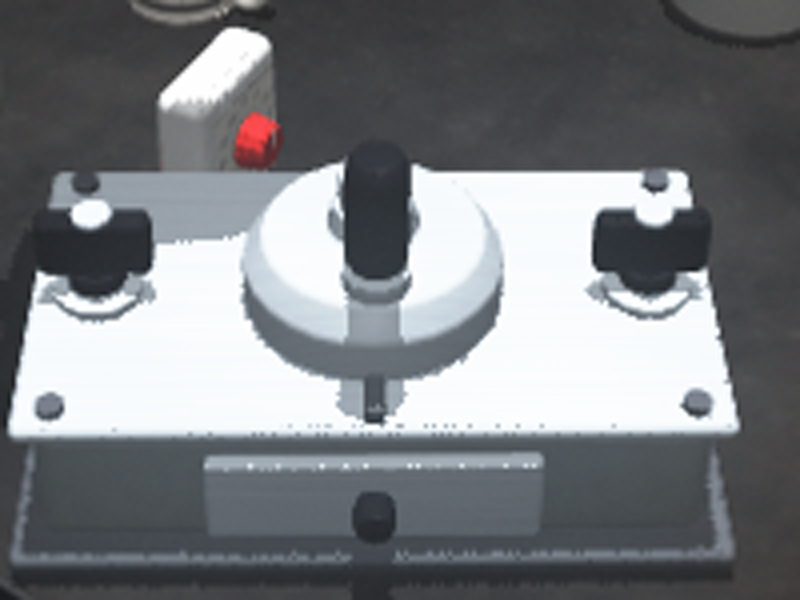

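View pics/top5.png

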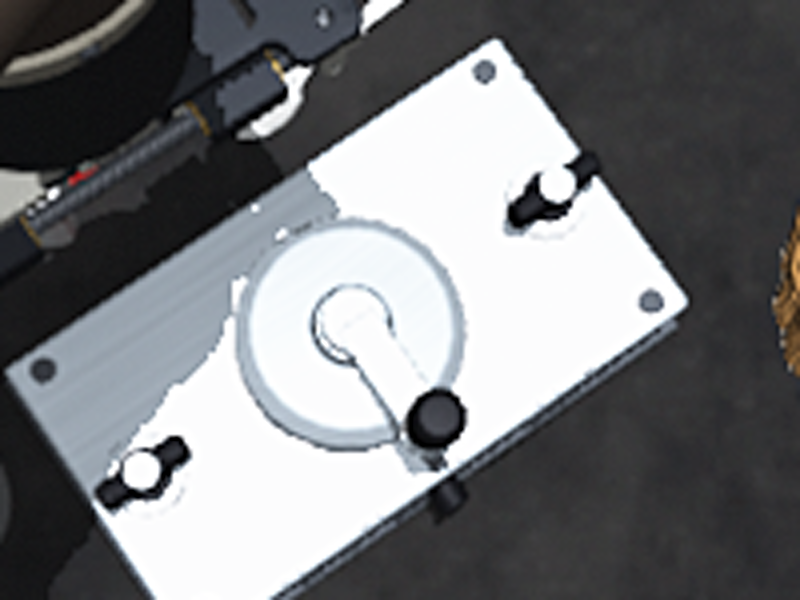

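Both knobs are tight and the handle stands nearly over the rib: scene crop handle x is about 378 and rib x about 375. I check the angle with numbers.

```bash
python3 - <<'E'
from h import *
from scipy.optimize import least_squares
np.set_printoptions(precision=4,suppress=True)
a=grab_frame('top');b=grab_frame('scene')
g=lambda c,u,v:(c[0]+u/4,c[1]+v/4)
T=lambda u,v:g((250,195),u,v); S=lambda u,v:g((220,230),u,v)
# measured: plate corners z=.08 in both views, knob cap tops z=.128, rib top front
obs=[(a,(-.076,-.137),None)]
O=[(a,T(497,38),(.076,-.137,.08)),(a,T(688,302),(-.076,-.137,.08)),(a,T(5,370),(.076,.137,.08)),
   (b,S(10,434),(-.076,.137,.08)),(b,S(738,430),(-.076,-.137,.08)),(b,S(690,172),(.076,-.137,.08)),
   (b,S(92,213),(0,.11,.128)),(b,S(655,209),(0,-.11,.128)),(a,T(144,472),(0,.11,.128)),(a,T(556,184),(0,-.11,.128))]
def w(p,L): c,s=np.cos(p[2]),np.sin(p[2]); return [p[0]+c*L[0]-s*L[1],p[1]+s*L[0]+c*L[1],L[2]]
# per-camera pixel offsets absorb calibration error
def res(p): return np.concatenate([proj(f,w(p,L))[0]+(p[3:5] if f is a else p[5:7])-q for f,q,L in O]+[p[3:]*.3])
s=least_squares(res,[.493,.319,.63,0,0,0,0],x_scale=[.01,.01,.01,1,1,1,1]); p=s.x; print(p,'rms px',np.sqrt(np.mean(s.fun**2)))
print('rib pred scene',(proj(b,w(p,(-.063,0,.087)))[0]+p[5:7]-[220,230])*4)
for f,q,z,off,n in((a,T(437,418),.195,p[3:5],'top'),(b,S(378,150),.195,p[5:7],'scene-top'),(b,S(378,272),.147,p[5:7],'scene-base')):
    h=atz(f,np.array(q)-off,z)[:2]-p[:2]; phi=np.arctan2(h[1],h[0])-p[2]-np.pi; phi=(phi+np.pi)%(2*np.pi)-np.pi
    print(n,'r',np.hypot(*h),'crank',-phi)
E
```

```text
[0.4955 0.3208 0.6313 0.6646 1.5366 0.9083 3.2717] rms px 0.711338886250425
rib pred scene [376.4713 397.6954]
top r 0.05496774214905724 crank 0.01842740293965761
scene-top r 0.04888761773951631 crank -0.0018913745759370215
scene-base r 0.059193562772115633 crank -0.004285636651472302
```

```bash
python3 -c "
from h import *
s=telemetry.get_state();print(s['t'],s['force'])
for n in('timer','teaspoon','beaker'):
    f=grab_frame('scene')
    for r in pinpoint('scene',n)[:1]: print(n,r['p'],r['location'])
arm.job_done()"
```

```text
21.425 [-0.01693905  0.12732443  1.19164107]
timer 0.78 [275.2, 277.5]
beaker 0.78 [200.0, 313.6]
the job is handed in; nothing more can be done
```

I tightened both wing knobs clockwise to their stops, then took the crank clockwise through a full turn and left its handle over the pointer rib. I handed the job in at about 21 s of the 67 s allowed.

- **Knobs:** Each grip closed on the 12 mm wing. At the stop the resisting moment rose to about 1.1 N m, against 0.12 N m to turn. The pictures show both wings lying along the mill's length.
- **Crank:** It started about 7° counterclockwise of the rib and ended over it. My three last image estimates put it between -0.004 and +0.018 rad from the rib, about 1 mm at the handle. Two of the three gave handle radii of 49 and 59 mm instead of 55 mm, so those height readings were rough.
- **Forces:** The readings I took during the moves stayed under 10 N. The robot stood clear of everything at the end.
- **Other things on the counter:** The timer and beaker were found within about 4 pixels of where they started. The detector did not find the teaspoon in the last scene view, nor in the first one, so I have no final reading for it. The arm made no contact with any of the three that I know of.
- **Measurement that failed:** My first automatic fit of the mill's pose was poor (25 mm residual). I used a rectangle fit and the positions felt while gripping the knobs instead; these agreed to within 3 mm.

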